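Pack the airbrush kit into its caddy

ROBOT

A 6-joint arm with a two-finger parallel gripper is mounted at the origin on the work surface. World frame = base frame: x ahead of the robot, y to its left, z up, the work surface at z = 0. Lengths are in m, angles in rad, forces in N, time in s.
With the tool pointing down it reaches from about 0.3 to 0.825 m from the base axis. Payload 5.4 kg.
Tool frame: the origin (TCP) lies on the centre line of the jaws, within the pads' length; the fingertips stand arm.tips_ahead ahead of it and the grasp point (between the pads) lies 8 mm behind it (arm.tips_ahead is the distance from the TCP to the fingertips, in m); z points along the fingers, x is the direction in which the jaws open and shut, and the axes are right-handed (so a half turn about z gives the same grasp; the last joint's range is limited). The gripper opens to 92 mm and grips with 3 to 60 N. Pads are 20 mm wide; open, the fingers measure 128 mm over their backs; the gripper's body (75 mm by 189 mm) begins 69 mm behind the grasp point.
Start: joints at [-1.401, 0.158, 1.597, -0, 1.386, -0.21], TCP at [0.213, -0.534, 0.226] pointing down, gripper open.
Joint ranges: [-2.91, 2.91], [-0.94, 2.29], [0.18, 2.7], [-1.29, 4.43], [0.17, 2.64], [-3, 3]. Speed limits (rad/s): [2.57, 2.57, 3.14, 3.14, 3.14, 3.14].

INTERFACE

Orientations are given as a unit quaternion [w, x, y, z].
In Python, from cell import arm gives the robot as it stands.
- The arm moves only by the tool carry_out, never from a script. Its argument "targets" is text: rows parted by semicolons, each of 6 numbers parted by spaces: the shift along the tool's x, y, z in m, then the turn, a rotation vector about the tool's x, y, z in degrees. In form: x y z rx ry rz; .... A call has 1 to 12 rows; each row is the pose to reach, as a shift and turn from the pose commanded when the call began, along the tool's axes at that moment; what a row does not reach only later rows make up. A row lasts 1/10 s, in which the tool goes at most 50 mm and 8.59 degrees, less where a joint would pass 70% of its speed; a pose out of reach is approached as far as the arm can. A call with a gripper value outside its range is refused whole. "grip" is the opening, from 0 (shut) to 1 (fully open), set as the call begins (left out, the last holds). The fingers move at their own pace and stop on an object; "newtons" is the grip in N (left out, the last holds). Time passes only in rows, so rows that repeat a pose let the fingers close. It gives the time, the measured TCP pose, the force and the opening at its end, in the units of the state.
- arm.get_state(): the state, without advancing time (a new reading comes with each control period).
- arm.capture(name): name is "side" or "top" or "wrist"; returns a dict with "frame" (384x512x3 uint8, red, green, blue), "vfov" (degrees; the focal length in pixels is half the picture's height over the tangent of half this angle, whatever the lens; pixels are square), "cx", "cy" (the principal point, pixels), "origin" and "attitude" of the camera in the world. Camera axes: x right, y down, z forward; pixel columns grow to the right and rows downward; lengths in m; the calibration is good to about 2 mm. A picture is of the moment at which its call begins. There is no depth.
- arm.job_done(): hands the job in, once; it reports no verdict.
The state is a dict: "clock": time; "joint_pos": joint angles; "joint_velocities": joint speeds; "tau": joint torques, N m; "ee_pos": TCP position; "tcp_rot": TCP orientation; "contact_force": force on the tool from outside, world axes, zero at the start; "moment": the same for the moment, N m; "opening": opening from 0.0 (shut) to 1.0 (fully open).
Only numpy, scipy, OpenCV 4.12 (cv2) and the standard library are available. Lean on these libraries where they do the work, as an engineer would, in place of code of your own. Each camera call takes 0.05 s, during which the arm holds its last target. There are 200 camera calls.

TASK

Pack the airbrush kit into the black caddy: lay the airbrush flat and lengthwise in the empty long bay, and stand the handleless steel cup in the small round well, the lidded jar in the large round well and the square bottle in the square well, each upright and right down on the well's floor. Set everything down gently, without dropping it, and let go of it; leave the paint marker and the handled mug, which are not part of the kit, where they are.

Things in the scene. Friction and masses are not known exactly. Their poses are not given: they have to be found in the camera images.
- caddy: fixed black plastic caddy, a shallow tray 240 mm (its x) by 184 mm (its y), floor 4 mm thick, walls 4 mm thick with their tops 16 mm above the table. Origin at the centre of its underside, on the table; z up. A divider along x splits it: the long bay (empty at the start) lies on the -y side, inside from y = -88 to +6 mm (centre y = -41 mm) and x = -116 to +116 mm; the other side, centre y = +49 mm, holds the three grey insert blocks at x = -78, 0 and +78 mm
- small_well: grey plastic block 75 x 75 x 16 mm, fixed in the caddy in one of its three square places (which one varies), sides parallel to the caddy's; one well, open at the top, centred in it, 12 mm deep. Origin at the centre of the block's underside (4 mm above the table), axes as the caddy's; the well's floor is 4 mm above the origin, its mouth 16 mm. This one has the small round well, 50 mm across
- large_well: grey plastic block 75 x 75 x 16 mm, fixed in the caddy in one of its three square places (which one varies), sides parallel to the caddy's; one well, open at the top, centred in it, 12 mm deep. Origin at the centre of the block's underside (4 mm above the table), axes as the caddy's; the well's floor is 4 mm above the origin, its mouth 16 mm. This one has the large round well, 64 mm across
- square_well: grey plastic block 75 x 75 x 16 mm, fixed in the caddy in one of its three square places (which one varies), sides parallel to the caddy's; one well, open at the top, centred in it, 12 mm deep. Origin at the centre of the block's underside (4 mm above the table), axes as the caddy's; the well's floor is 4 mm above the origin, its mouth 16 mm. This one has the square well, 54 x 54 mm
- airbrush: loose airbrush, 150 mm long, lying flat along its x: a rounded steel body 16 mm wide and 16 mm high from x = -30 to +35 mm, a steel nozzle tapering to +75 mm, a dark tail to -75 mm. At x = +22 mm a brass air stem sticks out sideways to y = -22 mm and a small trigger to y = +18 mm. Origin at mid-length on its underside, z up. The plain part of the body, x = -28 to +16 mm, is free to grip across y. About 0.11 kg
- colour_cup: loose open steel cup without a handle, straight sides, 34 mm across, 48 mm tall, standing. Origin at the centre of its underside, z up. About 0.06 kg
- jar: loose white round jar with a dark steel lid, straight body 46 mm across and 50 mm tall, lid 42 mm across on top, 62 mm tall in all, standing. Origin at the centre of its underside, z up. About 0.11 kg
- square_bottle: loose white plastic bottle with a square body 36 x 36 x 50 mm (sides along its x and y) and a round grey cap 22 mm across on top, 66 mm tall in all, standing. Origin at the centre of its underside, z up. About 0.08 kg
- marker: look-alike, to be left: loose steel paint marker lying flat along its x, square barrel 16 mm wide and high from x = -70 to +35 mm, round dark cap to +70 mm; no stem, no trigger, blunt ends. Origin on its underside, z up
- mixing_mug: look-alike, to be left: loose open steel mug with a handle (towards its +y, reaching 46 mm from the axis), 50 mm across, 50 mm tall, standing. Origin at the centre of its underside, z up
Mind the look-alikes: they are no part of the job. Leave any orange look-alike of the square_well alone.

How it is judged:
By the outcome, as a careful person would: the job done as asked, in the order asked, and still so for the second after the job is handed in, with the robot touching nothing.
It also fails if it takes over 115 s, if anything falls off the work surface, if the arm or the gripper's body presses on something with over 40 N, if the wrist force passes 120 N, or if a joint passes its speed limit or range.

## Working session

There is one attempt and no reset: what is moved stays moved. The work goes in short steps, Python scripts to look and compute and a tool call to move; the robot and the scene stay as the last step left them, time stands still between calls to the robot, and variables do not carry over. Pictures are saved under pics/ and viewed, about 12 in all and at most 16, crops included, and the job is handed in when it is done.

Besides the shell and the picture viewer there is one more tool, called after "Emit:" as a command line: name --argument value ..., lists and objects as JSON in quotes. carry_out: Moves the arm, as the interface text tells. Its arguments: {"type":"object","properties":{"targets":{"type":"string"},"grip":{"type":"number"},"newtons":{"type":"number"}},"required":["targets"]}

```bash
mkdir -p pics; ls; cat > h.py <<'E'
from cell import arm
import numpy as np, cv2
from scipy.spatial.transform import Rotation as R
def Rm(a):
    a=np.array(a,float)
    return a if a.shape==(3,3) else R.from_quat(a[[1,2,3,0]]).as_matrix()
def cap(n,f):
    c=arm.capture(n); cv2.imwrite('pics/'+f+'.png',c['frame'][:,:,::-1]); return c
def foc(c): return c['frame'].shape[0]/2/np.tan(np.radians(c['vfov'])/2)
def ray(c,u,v,z):
    d=Rm(c['attitude'])@np.array([(u-c['cx'])/foc(c),(v-c['cy'])/foc(c),1]); o=np.array(c['origin'])
    return o+d*(z-o[2])/d[2]
def proj(c,p):
    q=Rm(c['attitude']).T@(np.array(p)-np.array(c['origin'])); return foc(c)*q[:2]/q[2]+[c['cx'],c['cy']]
E
python3 - <<'E'
from h import *
for n in('top','side','wrist'):
    c=cap(n,n+'0'); print(n,{k:c[k] for k in c if k!='frame'}, c.keys())
print(arm.get_state(),arm.tips_ahead)
a=[cv2.imread(f'pics/{n}0.png') for n in('top','side')]
cv2.imwrite('pics/top0b.png',cv2.resize(a[0],(800,600),interpolation=cv2.INTER_CUBIC))
E
```

```text
pics
top {'vfov': 53.14515098287871, 'cx': 256.96295028464345, 'cy': 193.91479557318192, 'origin': array([0.35144888, 0.01636095, 1.17843871]), 'attitude': array([-0.03790647,  0.71496465, -0.6957324 ,  0.05783663])} dict_keys(['frame', 'vfov', 'cx', 'cy', 'origin', 'attitude'])
side {'vfov': 42.53993815272053, 'cx': 256.2154501175148, 'cy': 194.76542600560632, 'origin': array([-0.07641199,  0.84782503,  0.8772423 ]), 'attitude': array([ 0.12617876, -0.27549756,  0.85984366, -0.41091226])} dict_keys(['frame', 'vfov', 'cx', 'cy', 'origin', 'attitude'])
wrist {'vfov': 64.57993167669497, 'cx': 258.7000155233126, 'cy': 191.60336746595132, 'origin': array([ 0.27944559, -0.50709464,  0.38374308]), 'attitude': array([ 0.1035338 ,  0.82107255, -0.5567212 , -0.07198695])} dict_keys(['frame', 'vfov', 'cx', 'cy', 'origin', 'attitude'])
{'clock': 0.15, 'joint_pos': array([-1.40109902e+00,  1.58881388e-01,  1.59793546e+00, -4.54181529e-06,
        1.38618511e+00, -2.10118659e-01]), 'joint_velocities': array([ 0.00195247, -0.00169058, -0.00409767,  0.0004661 ,  0.00066633,
       -0.00101712]), 'tau': array([ 2.61117730e-04, -3.85913551e+01, -3.22434855e+01,  7.00394483e-02,
        3.51557485e-02, -8.56933980e-05]), 'ee_pos': array([ 0.21307037, -0.53356857,  0.22486171]), 'tcp_rot': array([-5.06684434e-04,  8.27873679e-01, -5.60914143e-01, -4.89701270e-04]), 'contact_force': array([0.62779982, 0.30683905, 0.11806412]), 'moment': array([0.00078152, 0.02024198, 0.00827881]), 'opening': 0.9991619655083049} 0.011
```

View pics/top0b.png

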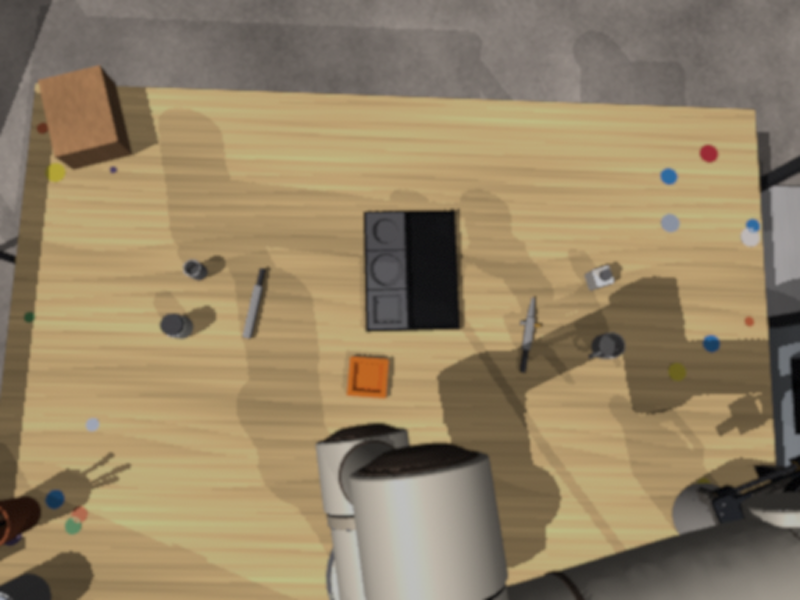

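View pics/side0.png

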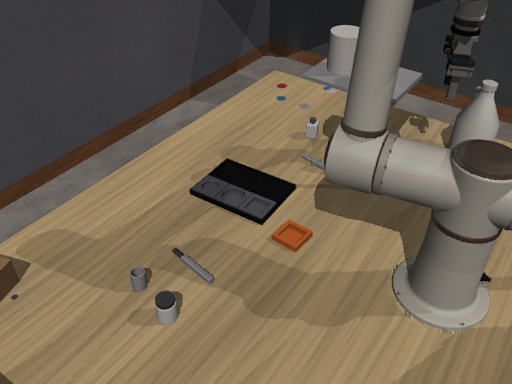

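The top view (800 px scale) shows these things:
- **Caddy:** corners near (365,211), (458,209), (460,328) and (367,331). Wells from top to bottom are small round (386,231), large round (386,268) and square (387,308). The long bay is on the right.
- **Long thin things:** (529,333) has a stem, trigger and taper, so it is the airbrush. (257,303) is the marker.
- **Steel cups:** (195,269) is small with no handle, so it is the colour cup. (606,346) is the mug with a handle.
- **Others:** jar (175,325), bottle (600,277), and the orange decoy well (369,376).

```bash
python3 - <<'E'
from h import *
c=arm.capture('top'); s=1.5625
for n,u,v,z in [('c1',365,211,.016),('c2',458,209,.016),('c3',460,328,.016),('c4',367,331,.016),('sw',386,231,.02),('lw',386,268,.02),('qw',387,308,.02),('ab tip',533,296,.008),('ab tail',523,370,.008),('abmid',529,333,.008),('cup',195,269,.035),('jar',175,325,.062),('bottle',604,274,.066),('mug',606,346,.04),('marker',257,303,.01)]:
    print(n,np.round(ray(c,u/s,v/s,z),3))
im=c['frame'][:,:,::-1]
a=cv2.resize(im[170:250,310:410],(500,400),interpolation=cv2.INTER_CUBIC)
b=cv2.resize(im[150:230,90:190],(500,400),interpolation=cv2.INTER_CUBIC)
d=cv2.resize(im[125:220,225:300],(316,400),interpolation=cv2.INTER_CUBIC)
cv2.imwrite('pics/crop1.png',cv2.resize(np.hstack([a,b,d]),(800,243)))
st=arm.get_state();print(Rm(st['tcp_rot']).round(3))
E
```

```text
c1 [0.693 0.063 0.016]
c2 [ 0.704 -0.123  0.016]
c3 [ 0.465 -0.13   0.016]
c4 [0.454 0.051 0.016]
sw [0.653 0.02  0.02 ]
lw [0.578 0.018 0.02 ]
qw [0.499 0.014 0.02 ]
ab tip [ 0.533 -0.276  0.008]
ab tail [ 0.386 -0.255  0.008]
abmid [ 0.459 -0.267  0.008]
cup [0.562 0.384 0.035]
jar [0.451 0.405 0.062]
bottle [ 0.571 -0.397  0.066]
mug [ 0.435 -0.408  0.04 ]
marker [0.503 0.268 0.01 ]
[[ 0.371 -0.929 -0.   ]
 [-0.929 -0.371  0.001]
 [-0.001 -0.    -1.   ]]
```

View pics/crop1.png

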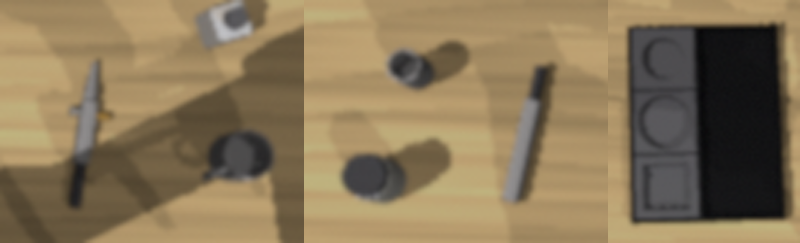

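The close crop confirms the choices: the airbrush has a stem and trigger, the cup has no handle, and there is a separate mug with a handle. Next I move above the airbrush.

```bash
cat >> h.py <<'E'
def go(x,y,z,yaw):
    "shift/turn in tool axes to TCP xyz, tool x at world angle yaw (mod 180), tool down"
    s=arm.get_state(); M=Rm(s['tcp_rot']); j6=s['joint_pos'][5]
    d=M.T@(np.array([x,y,z])-s['ee_pos'])
    for k in(0,180):
        a=np.radians(yaw+k); T=np.array([[np.cos(a),np.sin(a),0],[np.sin(a),-np.cos(a),0],[0,0,-1]])
        rv=np.degrees(R.from_matrix(M.T@T).as_rotvec())
        if abs(rv[2])<=90.5: print('shift',d.round(4),'turn',rv.round(2))
    print('yaw now',np.degrees(np.arctan2(M[1,0],M[0,0])).round(2),'j',s['joint_pos'].round(2),'pos',s['ee_pos'].round(4),'t',s['clock'],'open',round(s['opening'],3))
E
python3 -c "
from h import *
go(.453,-.266,.2,-98.2)"
```

```text
shift [-0.1596 -0.322   0.0253] turn [ 0.    0.07 29.96]
yaw now -68.24 j [-1.4   0.16  1.6   0.    1.39 -0.21] pos [ 0.2131 -0.5337  0.225 ] t 0.2 open 0.999
```

Emit:
carry_out --targets "-0.02 -0.04 0.003 0 0 4; -0.04 -0.08 0.006 0 0 8; -0.06 -0.12 0.01 0 0 12; -0.08 -0.16 0.012 0 0 16; -0.1 -0.2 0.015 0 0 20; -0.12 -0.24 0.018 0 0 24; -0.14 -0.28 0.021 0 0 28; -0.16 -0.322 0.025 0 0 30; -0.16 -0.322 0.025 0 0 30; -0.16 -0.322 0.025 0 0 30" --grip 0.6

```text
clock: 1.2
ee_pos: [0.453, -0.2654, 0.2003]
tcp_rot: [-0.0, -0.655, 0.755, 0.0]
contact_force: [-0.0, -0.5, -0.2]
opening: 0.602
```

```bash
python3 - <<'E'
from h import *
go(.453,-.266,.2,-98.2)
c=cap('wrist','w1'); print(c['origin'],Rm(c['attitude']).round(2))
for p in [(.533,-.276,.008),(.386,-.255,.008),(.459,-.267,.008)]: print(proj(c,p).round(0))
E
```

```text
shift [ 0.0006 -0.0001  0.0003] turn [ 0.05 -0.01  0.11]
yaw now -98.09 j [-0.76  0.05  1.77 -0.    1.33  0.95] pos [ 0.453  -0.2654  0.2003] t 1.2 open 0.602
[ 0.52377294 -0.2746042   0.35925594] [[-0.14 -0.96 -0.25]
 [-0.99  0.14  0.04]
 [-0.    0.25 -0.97]]
[259. 104.]
[259. 229.]
[260. 170.]
```

View pics/w1.png

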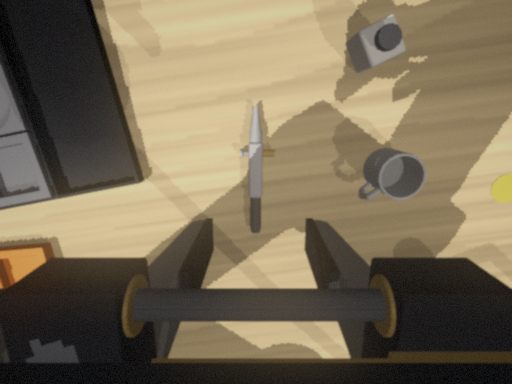

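The wrist view shows the airbrush with its tip at (256,101), its tail at (256,231), the stem on the right (270,153) and the trigger on the left (243,152). The bottle cap is at (388,37), and the caddy's near right corner is at (143,181).

```bash
python3 - <<'E'
from h import *
c=arm.capture('wrist')
t,b=ray(c,256,101,.008),ray(c,256.5,231,.008); d=t-b
m=(t+b)/2; yaw=np.degrees(np.arctan2(d[1],d[0])); g=m-.006*d/np.linalg.norm(d)
print(t,b,m,np.linalg.norm(d),yaw,g)
print('stem x',ray(c,257,153,.008), 'caddy corner',ray(c,143,181,.016),'cap',ray(c,388,37,.066))
go(g[0],g[1],.0145,yaw-90)
E
```

```text
[ 0.53606186 -0.27430522  0.008     ] [ 0.38343682 -0.25242984  0.008     ] [ 0.45974934 -0.26336753  0.008     ] 0.15418473971432123 -8.156517527784928 [ 0.45381003 -0.26251626  0.008     ]
stem x [ 0.47882255 -0.26703628  0.008     ] caddy corner [ 0.46670411 -0.13192238  0.016     ] cap [ 0.57074039 -0.39752515  0.066     ]
shift [-0.0047 -0.0009  0.1861] turn [ 0.01 -0.03 -0.12]
yaw now -98.28 j [-0.76  0.05  1.76 -0.    1.33  0.95] pos [ 0.4523 -0.267   0.2006] t 1.3 open 0.601
```

Emit:
carry_out --targets "-0.004 0 0.04 0 0 0; -0.004 0 0.08 0 0 0; -0.004 0 0.12 0 0 0; -0.004 0 0.15 0 0 0; -0.004 0 0.17 0 0 0; -0.004 0 0.18 0 0 0; -0.004 0 0.186 0 0 0; -0.004 0 0.186 0 0 0; -0.004 0 0.186 0 0 0"

```text
clock: 2.2
ee_pos: [0.4541, -0.2631, 0.0158]
tcp_rot: [0.0, -0.654, 0.756, -0.001]
contact_force: [-0.7, -0.3, 0.5]
opening: 0.6
```

Emit:
carry_out --targets "0 0 0 0 0 0; 0 0 0 0 0 0; 0 0 0 0 0 0; 0 0 0 0 0 0; 0 0 0 0 0 0; 0 0 0 0 0 0; 0 0 0 0 0 0; 0 0 0 0 0 0" --grip 0.05 --newtons 20

```text
clock: 3.0
ee_pos: [0.4535, -0.262, 0.0147]
tcp_rot: [0.0, -0.654, 0.756, 0.0]
contact_force: [0.3, 1.5, 1.4]
opening: 0.172
```

Emit:
carry_out --targets "0 0 -0.02 0 0 0; 0 0 -0.05 0 0 0; 0 0 -0.09 0 0 0; 0 0 -0.13 0 0 0; 0 0 -0.13 0 0 0; 0 0 -0.13 0 0 0"

```text
clock: 3.6
ee_pos: [0.4537, -0.2624, 0.145]
tcp_rot: [0.0, -0.654, 0.756, -0.001]
contact_force: [1.1, 0.4, -0.8]
opening: 0.176
```

```bash
python3 - <<'E'
from h import *
# caddy fit: points on rims seen in wrist/top earlier
a=np.radians(2.6); c0=np.mean([[.693,.063],[.704,-.123],[.465,-.13],[.454,.051]],0); print(c0)
c=cap('wrist','w2'); 
x=np.array([np.cos(a),np.sin(a)]);y=np.array([-np.sin(a),np.cos(a)])
p=c0-.041*y-.006*x; print('bay',p); go(p[0],p[1],.14,-87.4)
c=cap('side','s2')
E
```

```text
[ 0.579   -0.03475]
bay [ 0.57486606 -0.07597997]
shift [-0.2011 -0.0942  0.0035] turn [  0.09   0.07 -10.84]
yaw now -98.24 j [-0.76  0.1   1.83 -0.    1.21  0.96] pos [ 0.4528 -0.2615  0.1434] t 3.65 open 0.172
```

View pics/w2.png

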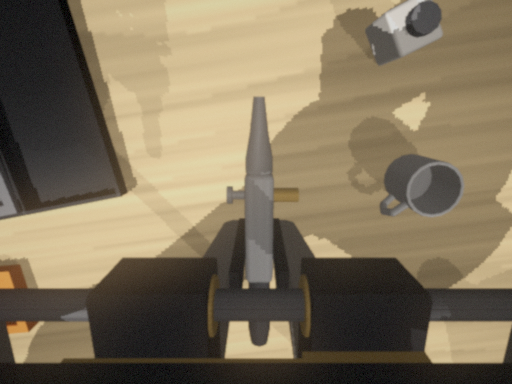

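Held (opening 0.172, about 16 mm) and level, nozzle at (259,98). Next I look at the caddy from above.

```bash
python3 -c "
from h import *
go(.56,-.05,.25,-87.4)"
```

```text
shift [-0.2246 -0.0759 -0.1072] turn [  0.16   0.13 -10.84]
yaw now -98.24 j [-0.76  0.11  1.83 -0.    1.21  0.96] pos [ 0.4524 -0.2611  0.1426] t 3.7 open 0.17
```

Emit:
carry_out --targets "-0.03 -0.01 -0.03 0 0 -2; -0.07 -0.022 -0.05 0 0 -4; -0.11 -0.036 -0.07 0 0 -6; -0.15 -0.05 -0.09 0 0 -8; -0.19 -0.064 -0.1 0 0 -10; -0.21 -0.07 -0.107 0 0 -10.8; -0.224 -0.076 -0.107 0 0 -10.8; -0.224 -0.076 -0.107 0 0 -10.8; -0.224 -0.076 -0.107 0 0 -10.8"

```text
clock: 4.6
ee_pos: [0.5599, -0.0518, 0.2498]
tcp_rot: [0.001, 0.723, -0.691, -0.001]
contact_force: [-0.6, 1.4, -0.9]
opening: 0.172
```

```bash
python3 - <<'E'
from h import *
c=cap('wrist','w3'); np.save('w3.npy',c,allow_pickle=True)
go(.575,-.076,.1,-87.4)
E
```

```text
shift [ 0.0245 -0.0145  0.15  ] turn [ 0.16  0.02 -0.11]
yaw now -87.51 j [-0.31  0.11  1.6  -0.    1.43  1.22] pos [ 0.5599 -0.0522  0.2501] t 4.65 open 0.168
```

View pics/w3.png

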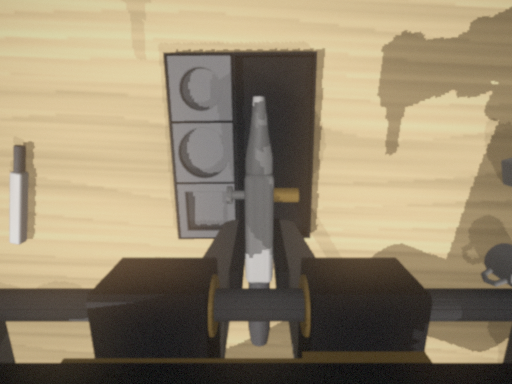

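The caddy's rim corners are at about (166,54), (316,51), (309,238) and (179,239). Wells from far to near are small (204,88), large (206,150) and square (208,205).

```bash
python3 - <<'E'
from h import *
c=np.load('w3.npy',allow_pickle=True).item()
P=np.array([ray(c,u,v,.016)[:2] for u,v in[(166,54),(316,51),(309,238),(179,239)]])
Q=np.array([[120,92],[120,-92],[-120,-92],[-120,92]])/1000
def fit(P):
    T=cv2.estimateAffinePartial2D(Q,P)[0]; print(P.round(4).tolist(),'yaw',np.degrees(np.arctan2(T[1,0],T[0,0])),'scale',np.hypot(T[0,0],T[1,0]),'c',T[:,2])
    return T
T=fit(P)
fit(np.array([[.693,.063],[.704,-.123],[.465,-.13],[.454,.051]]))
for n,u,v in[('small',204,88),('large',206,150),('square',208,205)]: print(n,ray(c,u,v,.014).round(4))
a=np.arctan2(T[1,0],T[0,0]);M=np.array([[np.cos(a),-np.sin(a)],[np.sin(a),np.cos(a)]])
for n,q in[('bay',(-.006,-.041)),('small',(.078,.049)),('large',(0,.049)),('sq',(-.078,.049))]: print(n,(M@q+T[:,2]).round(4))
E
```

```text
[[0.6936, 0.066], [0.7045, -0.1127], [0.465, -0.1247], [0.4556, 0.0561]] yaw 2.8588158198505393 scale 0.989316758306266 c [ 0.57968429 -0.02884649]
[[0.693, 0.063], [0.704, -0.123], [0.465, -0.13], [0.454, 0.051]] yaw 2.704202782496631 scale 0.9974806483438516 c [ 0.579   -0.03475]
small [0.6571 0.0211 0.014 ]
large [0.5809 0.0187 0.014 ]
square [0.5063 0.016  0.014 ]
bay [ 0.5757 -0.0701]
small [0.6551 0.024 ]
large [0.5772 0.0201]
sq [0.4993 0.0162]
```

Emit:
carry_out --targets "0.01 -0.007 0.04 0 0 0; 0.02 -0.015 0.08 0 0 0; 0.0205 -0.015 0.12 0 0 0; 0.0205 -0.015 0.16 0 0 0; 0.0205 -0.015 0.19 0 0 0; 0.0205 -0.015 0.21 0 0 0; 0.0205 -0.015 0.22 0 0 0; 0.0205 -0.015 0.22 0 0 0; 0.0205 -0.015 0.22 0 0 0"

```text
clock: 5.55
ee_pos: [0.5773, -0.0719, 0.0326]
tcp_rot: [-0.0, 0.722, -0.691, 0.001]
contact_force: [1.0, -0.8, -0.9]
opening: 0.17
```

```bash
python3 -c "
from h import *
print(arm.get_state()['contact_force'])
cap('side','s3'); go(.5755,-.0723,.0192,-87.2)
im=cv2.imread('pics/s3.png')[140:240,170:320]; cv2.imwrite('pics/s3c.png',cv2.resize(im,(750,500),interpolation=cv2.INTER_CUBIC))"
```

```text
[ 0.96536506 -0.82601559 -0.90452019]
shift [0.0003 0.0023 0.0139] turn [-0.14 -0.06 -0.27]
yaw now -87.47 j [-0.33  0.4   1.72 -0.    1.02  1.2 ] pos [ 0.5777 -0.0719  0.0331] t 5.6 open 0.174
```

View pics/s3c.png

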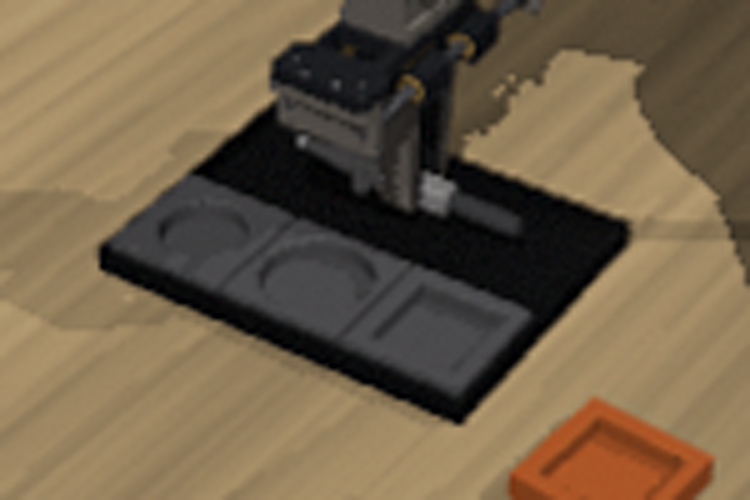

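Airbrush is above the bay, clear of the walls. I lower it the rest of the way.

Emit:
carry_out --targets "0 0.002 0.005 0 0 0; 0 0.002 0.009 0 0 0; 0 0.002 0.011 0 0 0; 0 0.002 0.0125 0 0 0; 0 0.002 0.0135 0 0 0; 0 0.002 0.014 0 0 0; 0 0.002 0.014 0 0 0; 0 0.002 0.014 0 0 0"

```text
clock: 6.4
ee_pos: [0.5747, -0.0711, 0.0187]
tcp_rot: [0.0, 0.723, -0.691, -0.0]
contact_force: [-4.6, 0.6, 8.6]
opening: 0.17
```

Emit:
carry_out --targets "0 0 -0.0005 0 0 0; 0 0 -0.0005 0 0 0; 0 0 -0.0005 0 0 0; 0 0 -0.0005 0 0 0; 0 0 -0.0005 0 0 0; 0 0 -0.0005 0 0 0" --grip 0.36

```text
clock: 7.0
ee_pos: [0.5746, -0.0712, 0.018]
tcp_rot: [0.0, 0.723, -0.691, -0.0]
contact_force: [0.5, 0.4, -0.6]
opening: 0.362
```

Emit:
carry_out --targets "0 0 -0.02 0 0 0; 0 0 -0.05 0 0 0; 0 0 -0.09 0 0 0; 0 0 -0.13 0 0 0; 0 0 -0.17 0 0 0; 0 0 -0.19 0 0 0; 0 0 -0.19 0 0 0"

```text
clock: 7.7
ee_pos: [0.5769, -0.0719, 0.2122]
tcp_rot: [-0.002, 0.723, -0.691, 0.004]
contact_force: [-0.3, -0.5, 0.2]
opening: 0.359
```

```bash
python3 -c "
from h import *
cap('wrist','w4');go(.53,.36,.21,-55)
t=cap('top','t4')['frame'][:,:,::-1]
a=cv2.imread('pics/w4.png')
cv2.imwrite('pics/t4c.png',np.hstack([cv2.resize(a,(512,384)),cv2.resize(t[120:220,215:290],(288,384))]))"
```

```text
shift [-0.4331  0.0262 -0.0013] turn [ -0.14  -0.11 -32.44]
yaw now -87.44 j [-0.33  0.18  1.6  -0.    1.35  1.19] pos [ 0.5755 -0.0715  0.2093] t 7.75 open 0.361
```

View pics/t4c.png

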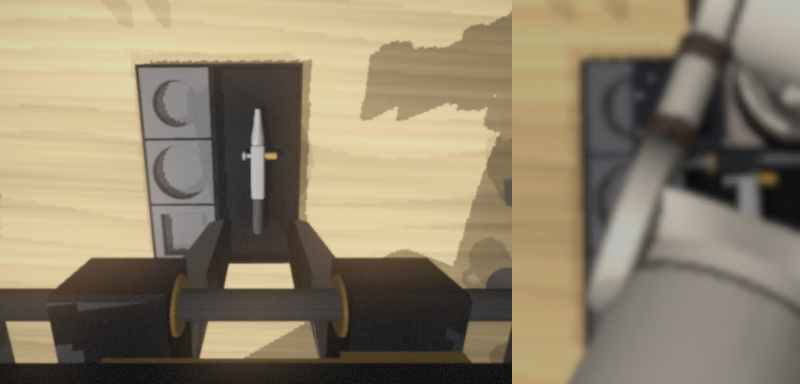

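The airbrush lies flat in the bay, let go, with its tip at (257,110) and tail at (258,232). Next I look at the cup and jar.

```bash
python3 -c "
from h import *
go(.46,.39,.21,-87.2)"
```

```text
shift [-0.4657  0.0936 -0.0026] turn [ 0.04  0.02 -0.24]
yaw now -87.44 j [-0.33  0.18  1.61  0.    1.35  1.19] pos [ 0.5743 -0.0711  0.2072] t 7.8 open 0.358
```

Emit:
carry_out --targets "-0.03 0.006 0 0 0 0; -0.075 0.015 0 0 0 0; -0.12 0.024 0 0 0 0; -0.165 0.033 0 0 0 0; -0.21 0.042 0 0 0 0; -0.255 0.051 0 0 0 0; -0.3 0.06 0 0 0 0; -0.345 0.069 0 0 0 0; -0.39 0.078 0 0 0 0; -0.43 0.087 0 0 0 0; -0.466 0.094 0 0 0 0; -0.466 0.094 0 0 0 0" --grip 0.65

```text
clock: 9.0
ee_pos: [0.4569, 0.3931, 0.2049]
tcp_rot: [0.002, 0.724, -0.689, -0.001]
contact_force: [-0.4, -0.6, 0.2]
opening: 0.652
```

```bash
python3 -c "
from h import *
c=cap('wrist','w5');np.save('w5.npy',c,allow_pickle=True);go(.562,.384,.15,-87.2)
print(proj(c,(.562,.384,.048)),proj(c,(.451,.405,.062)))"
```

```text
shift [ 0.0119 -0.1039  0.0546] turn [ 0.25 -0.12 -0.05]
yaw now -87.25 j [ 0.51  0.25  1.54 -0.    1.36  2.03] pos [0.4579 0.3911 0.205 ] t 9.05 open 0.649
[274.07367387  77.03356557] [247.63554096 189.51574788]
```

View pics/w5.png

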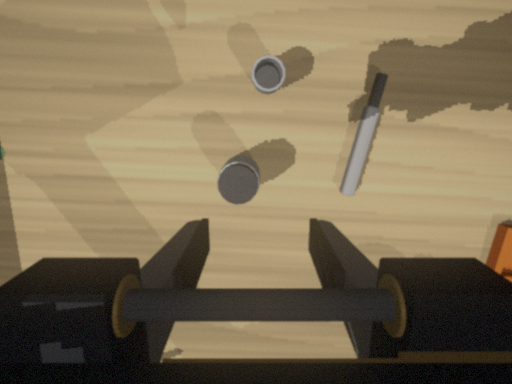

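The cup's rim centre is at (268,73) with no handle, the jar's lid centre is at (239,182), and the marker is well clear on the right.

```bash
python3 -c "
from h import *
c=np.load('w5.npy',allow_pickle=True).item()
p=ray(c,268,73.5,.048); print(p, 'jar',ray(c,239,182.5,.062))
go(p[0],p[1],.028,-87.2)"
```

```text
[0.56494542 0.39010845 0.048     ] jar [0.45794558 0.41407407 0.062     ]
shift [ 0.0057 -0.1077  0.1766] turn [ 0.25 -0.12 -0.05]
yaw now -87.25 j [ 0.51  0.25  1.54 -0.    1.36  2.03] pos [0.4579 0.3911 0.205 ] t 9.05 open 0.649
```

Emit:
carry_out --targets "0.002 -0.04 0.01 0 0 0; 0.005 -0.08 0.03 0 0 0; 0.0055 -0.107 0.06 0 0 0; 0.0055 -0.107 0.1 0 0 0; 0.0055 -0.107 0.13 0 0 0; 0.0055 -0.107 0.155 0 0 0; 0.0055 -0.107 0.17 0 0 0; 0.0055 -0.107 0.177 0 0 0; 0.0055 -0.107 0.177 0 0 0; 0.0055 -0.107 0.177 0 0 0"

```text
clock: 10.05
ee_pos: [0.5681, 0.3896, 0.0325]
tcp_rot: [-0.001, 0.723, -0.691, 0.0]
contact_force: [0.4, -0.5, 1.1]
opening: 0.649
```

Emit:
carry_out --targets "0 0 0 0 0 0; 0 0 0 0 0 0; 0 0 0 0 0 0; 0 0 0 0 0 0; 0 0 0 0 0 0; 0 0 0 0 0 0; 0 0 0 0 0 0; 0 0 0 0 0 0" --grip 0.2 --newtons 15

```text
clock: 10.85
ee_pos: [0.5674, 0.3896, 0.0317]
tcp_rot: [-0.0, 0.723, -0.691, 0.0]
contact_force: [-1.3, -0.3, 5.0]
opening: 0.355
```

Emit:
carry_out --targets "0 0 -0.015 0 0 0; 0 0 -0.04 0 0 0; 0 0 -0.08 0 0 0; 0 0 -0.11 0 0 0; 0 0 -0.11 0 0 0; 0 0 -0.11 0 0 0"

```text
clock: 11.45
ee_pos: [0.5673, 0.3895, 0.1417]
tcp_rot: [-0.001, 0.723, -0.691, 0.0]
contact_force: [1.1, -0.7, -1.7]
opening: 0.355
```

```bash
python3 -c "
from h import *
go(.6555,.022,.14,-87.2);cap('wrist','w6')
im=cv2.imread('pics/w6.png');cv2.imwrite('pics/w6c.png',im[60:384,100:420])"
```

```text
shift [ 0.3711 -0.0717  0.0016] turn [-0.06  0.02 -0.24]
yaw now -87.44 j [ 0.43  0.51  1.32 -0.    1.31  1.95] pos [0.5673 0.3895 0.1417] t 11.45 open 0.355
```

View pics/w6c.png

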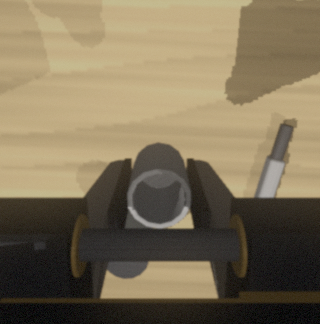

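The cup is held upright between the pads, its rim at crop (160,198). I carry it over the small well.

Emit:
carry_out --targets "0.03 -0.006 0 0 0 0; 0.07 -0.014 0 0 0 0; 0.11 -0.022 0 0 0 0; 0.15 -0.03 0 0 0 0; 0.195 -0.038 0 0 0 0; 0.24 -0.047 0 0 0 0; 0.285 -0.056 0 0 0 0; 0.32 -0.063 0 0 0 0; 0.35 -0.069 0 0 0 0; 0.371 -0.073 0 0 0 0; 0.371 -0.073 0.03 0 0 0; 0.371 -0.073 0.06 0 0 0"

```text
clock: 12.7
ee_pos: [0.656, 0.0211, 0.079]
tcp_rot: [0.0, 0.722, -0.692, -0.001]
contact_force: [0.5, 1.0, -0.9]
opening: 0.354
```

```bash
python3 -c "
from h import *
go(.657,.022,.041,-87.2);c=cap('side','s7'); 
for p in [(.655,.022,.02),(.655,.022,.1)]: print(proj(c,p))
im=cv2.imread('pics/s7.png')[100:220,170:320];cv2.imwrite('pics/s7c.png',cv2.resize(im,(750,600),interpolation=cv2.INTER_CUBIC))"
```

```text
shift [-0.0009 -0.0011  0.038 ] turn [ 0.08  0.02 -0.33]
yaw now -87.53 j [-0.15  0.5   1.47  0.    1.17  1.38] pos [0.656  0.0211 0.079 ] t 12.7 open 0.354
[210.72486828 185.22594897]
[209.29059511 162.0202679 ]
```

View pics/s7c.png

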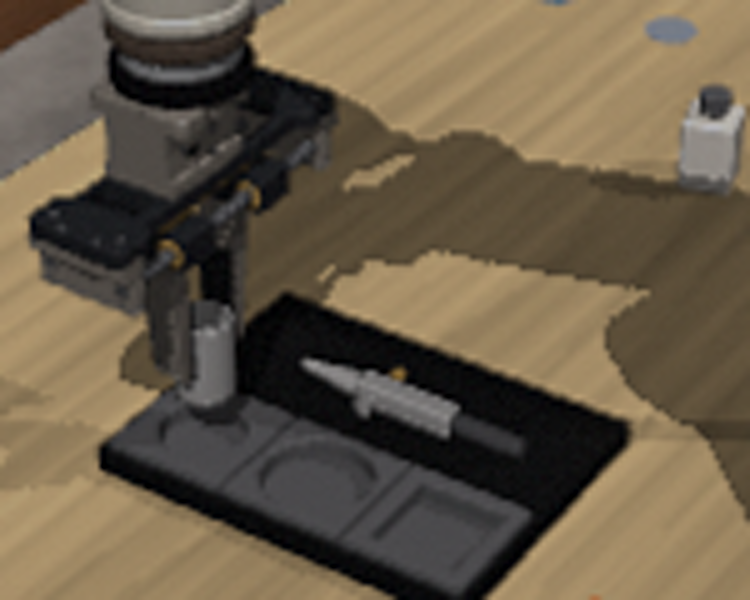

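The cup (bottom at crop (210,402)) is directly over the small well (205,432). I lower it.

Emit:
carry_out --targets "0 -0.001 0.01 0 0 0; 0 -0.001 0.02 0 0 0; 0 -0.001 0.028 0 0 0; 0 -0.001 0.033 0 0 0; 0 -0.001 0.036 0 0 0; 0 -0.001 0.038 0 0 0; 0 -0.001 0.038 0 0 0; 0 -0.001 0.038 0 0 0"

```text
clock: 13.55
ee_pos: [0.6579, 0.0221, 0.0436]
tcp_rot: [-0.0, 0.723, -0.691, 0.0]
contact_force: [-0.0, -0.1, -0.4]
opening: 0.358
```

Emit:
carry_out --targets "0 0 0.001 0 0 0; 0 0 0.001 0 0 0; 0 0 0.002 0 0 0; 0 0 0.002 0 0 0; 0 0 0.003 0 0 0; 0 0 0.003 0 0 0; 0 0 0.003 0 0 0"

```text
clock: 14.25
ee_pos: [0.6576, 0.0221, 0.04]
tcp_rot: [0.0, 0.723, -0.691, -0.0]
contact_force: [0.5, -0.4, -0.8]
opening: 0.357
```

Emit:
carry_out --targets "0 0 0.0005 0 0 0; 0 0 0.0005 0 0 0; 0 0 0.001 0 0 0; 0 0 0.001 0 0 0; 0 0 0.001 0 0 0"

```text
clock: 14.75
ee_pos: [0.6578, 0.0221, 0.0397]
tcp_rot: [-0.0, 0.723, -0.691, 0.0]
contact_force: [-1.9, -1.0, 5.5]
opening: 0.354
```

Contact at the floor height predicted (TCP 0.0397). Release.

Emit:
carry_out --targets "0 0 -0.0005 0 0 0; 0 0 -0.0005 0 0 0; 0 0 -0.0005 0 0 0; 0 0 -0.0005 0 0 0; 0 0 -0.0005 0 0 0; 0 0 -0.0005 0 0 0" --grip 0.6

```text
clock: 15.35
ee_pos: [0.6576, 0.0222, 0.0395]
tcp_rot: [0.0, 0.723, -0.691, -0.0]
contact_force: [-0.2, -0.5, -0.9]
opening: 0.6
```

Emit:
carry_out --targets "0 0 -0.015 0 0 0; 0 0 -0.045 0 0 0; 0 0 -0.085 0 0 0; 0 0 -0.12 0 0 0; 0 0 -0.14 0 0 0; 0 0 -0.14 0 0 0; 0 0 -0.14 0 0 0"

```text
clock: 16.05
ee_pos: [0.6576, 0.0221, 0.1798]
tcp_rot: [-0.0, 0.723, -0.691, 0.0]
contact_force: [-0.2, -0.0, -1.1]
opening: 0.6
```

```bash
python3 -c "
from h import *
cap('wrist','w8');cap('side','s8');go(.457,.412,.18,-87.2)
a=cv2.imread('pics/w8.png')[100:384,80:400];b=cv2.resize(cv2.imread('pics/s8.png')[130:230,180:300],(341,284))
cv2.imwrite('pics/c8.png',np.hstack([a,b]))"
```

```text
shift [-0.3982  0.1818 -0.0015] turn [ 0.19  0.04 -0.24]
yaw now -87.44 j [-0.15  0.4   1.39 -0.    1.35  1.38] pos [0.6564 0.0223 0.1776] t 16.15 open 0.603
```

View pics/c8.png

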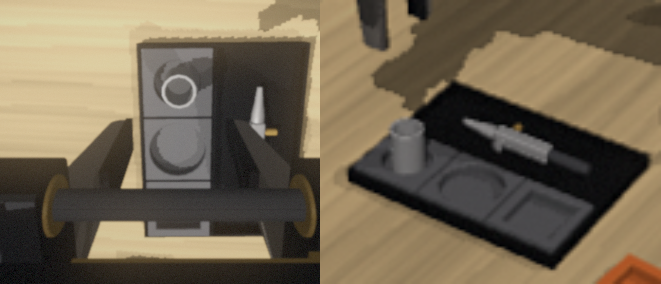

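The cup stands upright in the small well and is let go. Next is the jar.

Emit:
carry_out --targets "-0.03 0.014 0 0 0 0; -0.07 0.032 0 0 0 0; -0.11 0.05 0 0 0 0; -0.15 0.068 0 0 0 0; -0.195 0.089 0 0 0 0; -0.24 0.11 0 0 0 0; -0.285 0.13 0 0 0 0; -0.33 0.15 0 0 0 0; -0.37 0.169 0 0 0 0; -0.399 0.182 0 0 0 0; -0.399 0.182 0 0 0 0; -0.399 0.182 0 0 0 0" --grip 0.82

```text
clock: 17.35
ee_pos: [0.457, 0.4123, 0.1779]
tcp_rot: [0.001, 0.723, -0.691, -0.0]
contact_force: [0.2, 0.0, -0.6]
opening: 0.819
```

```bash
python3 -c "
from h import *
go(.458,.413,.032,-87.2)"
```

```text
shift [-0.0009 -0.0014  0.1459] turn [ 0.14 -0.11 -0.16]
yaw now -87.36 j [ 0.54  0.3   1.52 -0.    1.32  2.06] pos [0.457  0.4123 0.1779] t 17.35 open 0.819
```

Emit:
carry_out --targets "-0.001 -0.001 0.03 0 0 0; -0.001 -0.001 0.07 0 0 0; -0.001 -0.001 0.105 0 0 0; -0.001 -0.001 0.13 0 0 0; -0.001 -0.001 0.142 0 0 0; -0.001 -0.001 0.147 0 0 0; -0.001 -0.001 0.147 0 0 0; -0.001 -0.001 0.147 0 0 0"

```text
clock: 18.15
ee_pos: [0.4602, 0.414, 0.0342]
tcp_rot: [-0.001, 0.723, -0.691, 0.0]
contact_force: [-0.3, -0.4, 0.3]
opening: 0.821
```

Emit:
carry_out --targets "0 0 0 0 0 0; 0 0 0 0 0 0; 0 0 0 0 0 0; 0 0 0 0 0 0; 0 0 0 0 0 0; 0 0 0 0 0 0; 0 0 0 0 0 0; 0 0 0 0 0 0" --grip 0.35 --newtons 18

```text
clock: 18.95
ee_pos: [0.459, 0.4139, 0.033]
tcp_rot: [-0.0, 0.723, -0.691, -0.0]
contact_force: [-0.5, 0.5, 4.1]
opening: 0.495
```

Emit:
carry_out --targets "0 0 -0.015 0 0 0; 0 0 -0.04 0 0 0; 0 0 -0.08 0 0 0; 0 0 -0.12 0 0 0; 0 0 -0.14 0 0 0; 0 0 -0.14 0 0 0; 0 0 -0.14 0 0 0"

```text
clock: 19.65
ee_pos: [0.4585, 0.4133, 0.1721]
tcp_rot: [0.0, 0.723, -0.691, -0.0]
contact_force: [0.1, 0.1, -2.2]
opening: 0.496
```

```bash
python3 -c "
from h import *
go(.5775,.020,.165,-87.2)
cap('wrist','w9');cap('side','s9')
a=cv2.imread('pics/w9.png')[80:384,80:420];b=cv2.resize(cv2.imread('pics/s9.png')[180:350,100:300],(358,304))
cv2.imwrite('pics/c9.png',np.hstack([a,b]))"
```

```text
shift [ 0.3982 -0.1013  0.0072] turn [ 0.04 -0.03 -0.24]
yaw now -87.44 j [ 0.54  0.31  1.53 -0.    1.31  2.06] pos [0.4585 0.4133 0.1721] t 19.65 open 0.496
```

View pics/c9.png

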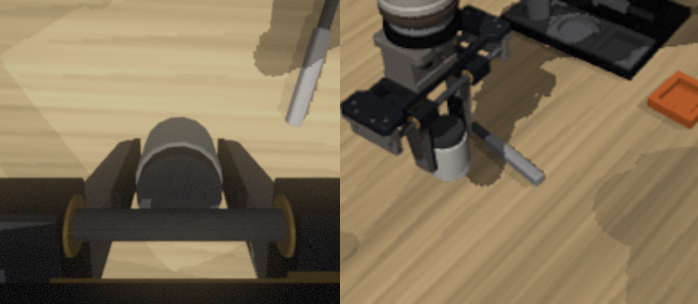

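The jar is held upright. I carry it to the large well.

Emit:
carry_out --targets "0.03 -0.008 0 0 0 0; 0.07 -0.018 0 0 0 0; 0.115 -0.029 0 0 0 0; 0.16 -0.04 0 0 0 0; 0.205 -0.052 0 0 0 0; 0.25 -0.063 0 0 0 0; 0.295 -0.075 0 0 0 0; 0.34 -0.086 0 0 0 0; 0.375 -0.095 0 0 0 0; 0.399 -0.101 0 0 0 0; 0.399 -0.101 0.03 0 0 0; 0.399 -0.101 0.06 0 0 0"

```text
clock: 20.95
ee_pos: [0.5774, 0.0184, 0.1107]
tcp_rot: [0.0, 0.722, -0.692, -0.0]
contact_force: [0.4, 0.1, -1.9]
opening: 0.496
```

Emit:
carry_out --targets "0 0 0.01 0 0 0; 0 0 0.02 0 0 0; 0 0 0.02 0 0 0; 0 0 0.02 0 0 0"

```text
clock: 21.35
ee_pos: [0.5783, 0.0196, 0.0935]
tcp_rot: [-0.0, 0.723, -0.691, 0.001]
contact_force: [0.1, -0.1, -0.5]
opening: 0.493
```

```bash
python3 -c "
from h import *
go(.5775,.0197,.041,-87.2);print(arm.get_state()['contact_force'])"
```

```text
shift [-0.0001  0.0008  0.0525] turn [-0.08 -0.02 -0.21]
yaw now -87.41 j [-0.17  0.3   1.7  -0.    1.14  1.35] pos [0.5783 0.0196 0.0935] t 21.35 open 0.493
[ 0.09164388 -0.08405257 -0.45132476]
```

Emit:
carry_out --targets "0 0.001 0.01 0 0 0; 0 0.001 0.02 0 0 0; 0 0.001 0.03 0 0 0; 0 0.001 0.038 0 0 0; 0 0.001 0.043 0 0 0; 0 0.001 0.047 0 0 0; 0 0.001 0.049 0 0 0; 0 0.001 0.05 0 0 0; 0 0.001 0.05 0 0 0"

```text
clock: 22.25
ee_pos: [0.5768, 0.0194, 0.0428]
tcp_rot: [-0.0, 0.723, -0.691, 0.0]
contact_force: [-0.5, 0.1, -1.6]
opening: 0.496
```

Emit:
carry_out --targets "0 0 0.0005 0 0 0; 0 0 0.001 0 0 0; 0 0 0.0015 0 0 0; 0 0 0.0015 0 0 0; 0 0 0.0015 0 0 0"

```text
clock: 22.75
ee_pos: [0.5766, 0.0195, 0.0411]
tcp_rot: [-0.0, 0.723, -0.691, 0.0]
contact_force: [1.0, 0.9, -1.1]
opening: 0.497
```

Emit:
carry_out --targets "0 0 0.0005 0 0 0; 0 0 0.001 0 0 0; 0 0 0.001 0 0 0; 0 0 0.001 0 0 0; 0 0 0.001 0 0 0"

```text
clock: 23.25
ee_pos: [0.5768, 0.0195, 0.041]
tcp_rot: [0.0, 0.723, -0.691, 0.0]
contact_force: [-3.4, 0.5, 5.2]
opening: 0.493
```

Contact on the floor. I release, rise and head for the bottle.

Emit:
carry_out --targets "0 0 -0.0005 0 0 0; 0 0 -0.0005 0 0 0; 0 0 -0.0005 0 0 0; 0 0 -0.0005 0 0 0; 0 0 -0.0005 0 0 0; 0 0 -0.0005 0 0 0" --grip 0.72

```text
clock: 23.85
ee_pos: [0.5766, 0.0195, 0.0405]
tcp_rot: [0.0, 0.723, -0.691, -0.0]
contact_force: [-0.1, 0.1, 0.1]
opening: 0.72
```

Emit:
carry_out --targets "0 0 -0.015 0 0 0; 0 0 -0.045 0 0 0; 0 0 -0.085 0 0 0; 0 0 -0.125 0 0 0; 0 0 -0.16 0 0 0; 0 0 -0.17 0 0 0; 0 0 -0.17 0 0 0"

```text
clock: 24.55
ee_pos: [0.5778, 0.0193, 0.2131]
tcp_rot: [-0.001, 0.723, -0.691, 0.002]
contact_force: [-0.2, 0.1, -0.4]
opening: 0.722
```

```bash
python3 -c "
from h import *
cap('wrist','w10');cap('side','s10');go(.52,-.39,.21,-87.2)"
```

```text
shift [ 0.4067  0.074  -0.0009] turn [ 0.13  0.03 -0.24]
yaw now -87.44 j [-0.18  0.18  1.61 -0.    1.36  1.35] pos [0.5757 0.0196 0.2091] t 24.65 open 0.722
```

Emit:
carry_out --targets "0.03 0.007 0 0 0 0; 0.07 0.016 0 0 0 0; 0.115 0.026 0 0 0 0; 0.16 0.037 0 0 0 0; 0.205 0.047 0 0 0 0; 0.25 0.058 0 0 0 0; 0.295 0.068 0 0 0 0; 0.34 0.078 0 0 0 0; 0.38 0.088 0 0 0 0; 0.407 0.094 0 0 0 0; 0.407 0.094 0 0 0 0; 0.407 0.094 0 0 0 0"

```text
clock: 25.85
ee_pos: [0.5, -0.3904, 0.208]
tcp_rot: [-0.0, 0.722, -0.691, -0.002]
contact_force: [-0.1, 0.2, -0.3]
opening: 0.719
```

```bash
python3 -c "
from h import *
c=cap('wrist','w11');np.save('w11.npy',c,allow_pickle=True);print(proj(c,(.5707,-.3975,.066)))
go(.5707,-.3975,.15,-87)
a=cv2.resize(cv2.imread('pics/w11.png')[40:240,160:360],(500,500),interpolation=cv2.INTER_CUBIC)
b=cv2.resize(cv2.imread('pics/s10.png')[120:240,180:300],(300,300),interpolation=cv2.INTER_CUBIC);w=cv2.resize(cv2.imread('pics/w10.png')[50:250,120:420],(300,200))
cv2.imwrite('pics/c11.png',np.hstack([a,np.vstack([b,w])]))"
```

```text
[270.82023019 113.60815307]
shift [ 0.011  -0.0699  0.0584] turn [ 0.11  0.18 -0.42]
yaw now -87.42 j [-0.85  0.32  1.43  0.    1.39  0.67] pos [ 0.5005 -0.3898  0.2086] t 25.9 open 0.724
```

View pics/c11.png

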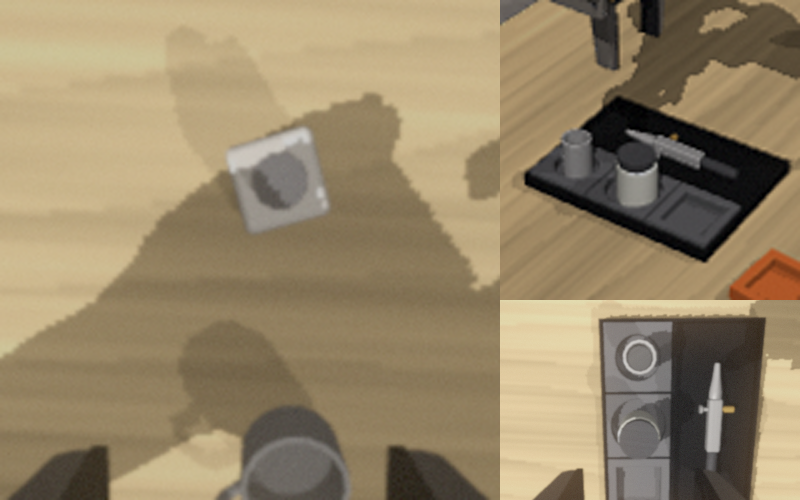

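The jar and cup stand in their wells. The bottle's top-face corners in the crop are (230,150), (308,128), (328,210) and (250,233), with the cap at (280,181). The mug is behind it and out of the way.

```bash
python3 -c "
from h import *
c=np.load('w11.npy',allow_pickle=True).item()
P=np.array([ray(c,160+u/2.5,40+v/2.5,.05)[:2] for u,v in[(230,150),(308,128),(328,210),(250,233)]])
for i in range(4):
    d=P[(i+1)%4]-P[i]; print(np.linalg.norm(d).round(4),np.degrees(np.arctan2(d[1],d[0])).round(1))
print(P.mean(0),'cap',ray(c,160+280/2.5,40+181/2.5,.066))
m=P.mean(0); go(m[0],m[1],.032,-87.4+15)"
```

```text
0.0321 -72.5
0.033 -162.1
0.0331 108.6
0.0336 16.3
[ 0.57192153 -0.39875559] cap [ 0.57186781 -0.39856987  0.066     ]
shift [ 0.0127 -0.0713  0.1764] turn [  0.09   0.2  -15.02]
yaw now -87.42 j [-0.85  0.32  1.43  0.    1.39  0.67] pos [ 0.5005 -0.3898  0.2086] t 25.9 open 0.724
```

Emit:
carry_out --targets "0.006 -0.035 0.01 0 0 -7.5; 0.0127 -0.0713 0.03 0 0 -15; 0.0127 -0.0713 0.06 0 0 -15; 0.0127 -0.0713 0.095 0 0 -15; 0.0127 -0.0713 0.13 0 0 -15; 0.0127 -0.0713 0.155 0 0 -15; 0.0127 -0.0713 0.17 0 0 -15; 0.0127 -0.0713 0.177 0 0 -15; 0.0127 -0.0713 0.177 0 0 -15; 0.0127 -0.0713 0.177 0 0 -15"

```text
clock: 26.9
ee_pos: [0.5736, -0.4013, 0.0353]
tcp_rot: [0.0, 0.807, -0.591, 0.001]
contact_force: [0.3, 0.3, 0.8]
opening: 0.717
```

Emit:
carry_out --targets "0 0 0 0 0 0; 0 0 0 0 0 0; 0 0 0 0 0 0; 0 0 0 0 0 0; 0 0 0 0 0 0; 0 0 0 0 0 0; 0 0 0 0 0 0; 0 0 0 0 0 0" --grip 0.25 --newtons 16

```text
clock: 27.7
ee_pos: [0.5728, -0.4009, 0.0339]
tcp_rot: [0.0, 0.807, -0.591, 0.0]
contact_force: [-1.6, 1.1, 3.5]
opening: 0.382
```

Emit:
carry_out --targets "0 0 -0.015 0 0 0; 0 0 -0.04 0 0 0; 0 0 -0.08 0 0 0; 0 0 -0.12 0 0 0; 0 0 -0.14 0 0 0; 0 0 -0.14 0 0 0; 0 0 -0.14 0 0 0"

```text
clock: 28.4
ee_pos: [0.5725, -0.4007, 0.1732]
tcp_rot: [-0.0, 0.807, -0.591, -0.0]
contact_force: [-0.3, 0.5, -2.3]
opening: 0.39
```

```bash
python3 -c "
from h import *
go(.4995,.0155,.17,-87.2);cap('wrist','w12')"
```

```text
shift [-0.4188 -0.056   0.0033] turn [1.000e-02 1.000e-02 1.476e+01]
yaw now -72.44 j [-0.78  0.51  1.26 -0.    1.37  0.48] pos [ 0.5725 -0.4007  0.1732] t 28.4 open 0.39
```

Emit:
carry_out --targets "-0.03 -0.004 0 0 0 2; -0.07 -0.009 0 0 0 4; -0.115 -0.015 0 0 0 6; -0.16 -0.021 0 0 0 8; -0.205 -0.027 0 0 0 10; -0.25 -0.033 0 0 0 12; -0.295 -0.039 0 0 0 14; -0.34 -0.045 0 0 0 14.8; -0.38 -0.051 0 0 0 14.8; -0.418 -0.056 0 0 0 14.8; -0.418 -0.056 0.03 0 0 14.8; -0.418 -0.056 0.06 0 0 14.8"

```text
clock: 29.65
ee_pos: [0.499, 0.0161, 0.1117]
tcp_rot: [0.0, 0.725, -0.689, -0.0]
contact_force: [1.1, -0.3, -0.6]
opening: 0.39
```

Emit:
carry_out --targets "0 0 0.01 0 0 0; 0 0 0.02 0 0 0; 0 0 0.02 0 0 0; 0 0 0.02 0 0 0"

```text
clock: 30.05
ee_pos: [0.5006, 0.0142, 0.0943]
tcp_rot: [-0.0, 0.724, -0.69, 0.0]
contact_force: [0.1, -0.0, -0.7]
opening: 0.391
```

```bash
python3 -c "
from h import *
go(.499,.015,.042,-87.2);cap('side','s13');cap('wrist','w13')
a=cv2.resize(cv2.imread('pics/s13.png')[120:250,180:320],(500,464),interpolation=cv2.INTER_CUBIC);b=cv2.resize(cv2.imread('pics/w13.png')[60:384,100:420],(300,304))
cv2.imwrite('pics/c13.png',np.hstack([a,np.vstack([b,np.zeros((160,300,3),np.uint8)])]))"
```

```text
shift [-0.0009  0.0016  0.0523] turn [-0.06 -0.01 -0.07]
yaw now -87.27 j [-0.21  0.11  1.92  0.    1.1   1.31] pos [0.5006 0.0142 0.0943] t 30.05 open 0.391
```

View pics/c13.png

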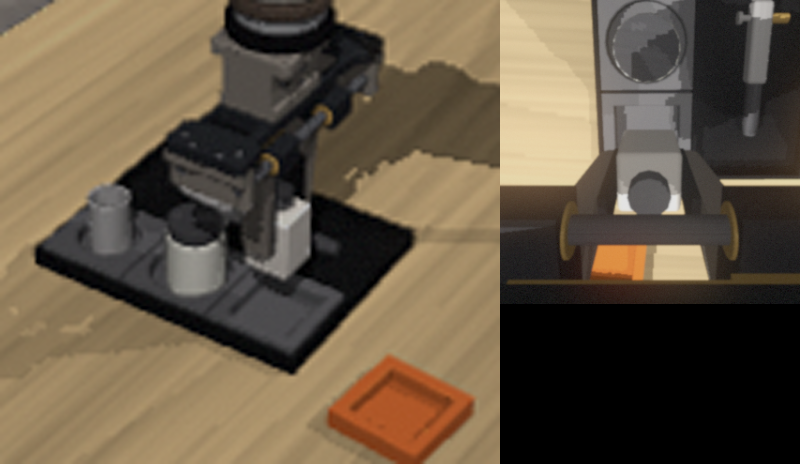

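The bottle is held upright and square with the grey well, just above it. I lower it.

Emit:
carry_out --targets "-0.001 0.0015 0.01 0 0 0; -0.001 0.0015 0.02 0 0 0; -0.001 0.0015 0.03 0 0 0; -0.001 0.0015 0.038 0 0 0; -0.001 0.0015 0.043 0 0 0; -0.001 0.0015 0.047 0 0 0; -0.001 0.0015 0.049 0 0 0; -0.001 0.0015 0.05 0 0 0; -0.001 0.0015 0.05 0 0 0"

```text
clock: 31.05
ee_pos: [0.4986, 0.0155, 0.0437]
tcp_rot: [-0.0, 0.724, -0.69, 0.0]
contact_force: [0.1, 0.1, -0.7]
opening: 0.39
```

Emit:
carry_out --targets "0 0 0.0005 0 0 0; 0 0 0.001 0 0 0; 0 0 0.0015 0 0 0; 0 0 0.0015 0 0 0; 0 0 0.0015 0 0 0"

```text
clock: 31.55
ee_pos: [0.4985, 0.0155, 0.0421]
tcp_rot: [-0.0, 0.724, -0.69, 0.0]
contact_force: [-0.2, -0.0, -0.4]
opening: 0.391
```

Emit:
carry_out --targets "0 0 0.0005 0 0 0; 0 0 0.001 0 0 0; 0 0 0.001 0 0 0; 0 0 0.001 0 0 0; 0 0 0.001 0 0 0"

```text
clock: 32.05
ee_pos: [0.4986, 0.0155, 0.0419]
tcp_rot: [0.0, 0.724, -0.69, -0.0]
contact_force: [-3.0, 0.3, 6.1]
opening: 0.391
```

Contact. I release and retreat.

Emit:
carry_out --targets "0 0 -0.0005 0 0 0; 0 0 -0.0005 0 0 0; 0 0 -0.0005 0 0 0; 0 0 -0.0005 0 0 0; 0 0 -0.0005 0 0 0; 0 0 -0.0005 0 0 0" --grip 0.62

```text
clock: 32.65
ee_pos: [0.4984, 0.0156, 0.0415]
tcp_rot: [0.0, 0.724, -0.69, -0.0]
contact_force: [0.6, -0.6, 0.6]
opening: 0.622
```

Emit:
carry_out --targets "0 0 -0.015 0 0 0; 0 0 -0.045 0 0 0; 0 0 -0.085 0 0 0; 0 0 -0.125 0 0 0; 0 0 -0.16 0 0 0; 0 0.02 -0.18 0 0 0; 0 0.04 -0.2 0 0 0; 0 0.04 -0.2 0 0 0; 0 0.04 -0.2 0 0 0"

```text
clock: 33.55
ee_pos: [0.4588, 0.0136, 0.2414]
tcp_rot: [-0.0, 0.724, -0.69, 0.0]
contact_force: [0.0, -0.1, -0.6]
opening: 0.621
```

```bash
python3 -c "
from h import *
cap('side','s14');cap('wrist','w14');print(arm.get_state()['clock'],arm.get_state()['joint_velocities'].round(3))
a=cv2.resize(cv2.imread('pics/s14.png')[130:250,170:310],(440,377),interpolation=cv2.INTER_CUBIC);b=cv2.resize(cv2.imread('pics/w14.png')[20:280,120:380],(360,360))
cv2.imwrite('pics/c14.png',np.hstack([a[:360],b]))"
```

```text
33.65 [ 0.001  0.009 -0.001 -0.     0.006  0.   ]
```

View pics/c14.png

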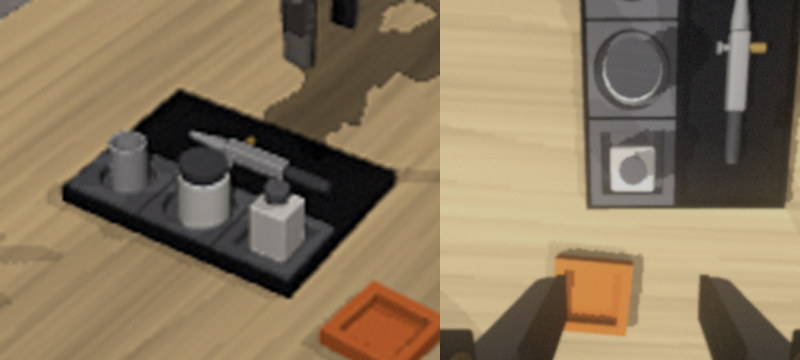

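All four are in place and the gripper is clear, so I hand in.

```bash
python3 -c "
from cell import arm
print(arm.job_done())"
```

```text
the job is handed in; nothing more can be done
None
```

The kit is packed and handed in after about 34 s on the robot's clock. I placed everything in the order asked: airbrush in the long bay, cup in the small round well, jar in the large round well, bottle in the square well. Each was lowered until it touched, at 5–9 N, and then let go.

- **Final pictures:** the side and wrist views show the airbrush flat and lengthwise in the bay. The cup, jar and bottle stand upright in their wells, with the gripper clear of everything.
- **Depth:** each item touched within 1 mm of the height expected for its floor, so all should be right down.
- **Left alone:** I never touched the marker, the mug or the orange well. The marker and mug are outside the last crops, so I did not check them again at the end.
- **Disagreement:** the top camera put things up to about 9 mm off from the wrist camera in y. I used the wrist values, and the grasps and fits bore them out.

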